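# Sweep the coupling plate and lock its collar

## Task

Take the bench brush from the open drawer and with it sweep the three copper offcuts off the feeder coupling's base plate onto the desk, then stand the brush back in the drawer on its bristles and let go. After that, turn the captive lock collar counter-clockwise by its thumb piece until the lever points along the arrow-headed locked mark. Leave the other things in the drawer as they are.

Things in the scene. Friction and masses are not known exactly. Their poses are not given: they have to be found in the camera images.
- coupling: Feeder coupling fixed to the desk: flat black base plate 220 (x) x 210 (y) x 12 mm, origin at the centre of its underside, z up. A brass stub (radius 20 mm, top 68 mm above the desk) stands at x = +60, y = 0; the apron to sweep is the bare plate from x = -110 to +10 mm. It stands left or right of the drawer, at least 40 mm of bare desk between.
- collar_axis (a point): Turning axis of the collar (vertical), at the plate's top surface, 12 mm above the desk.
- collar (a joint): Angle (rad) of the steel lock collar round the stub: knurled ring, radius 32 mm, 14 to 40 mm above the desk, with a flat lever reaching 75 mm from the axis. Grows counter-clockwise from above; starts at 0 to 0.35, lever pointing to the plate's +y side; locked mark = 1.25; runs on to 1.6. Stays where it is left (about 5 N at the thumb piece turns it).
- collar_grip (a point): Centre of the upright steel thumb piece on the collar's lever: 26 mm long (radially) x 11 mm thick (tangentially), 62 mm from the axis, 44 mm above the desk; its top is 12 mm higher, its sides are free down to 10 mm above the plate. The frame turns with the collar: outward radial = (cos 98 deg, sin 98 deg, 0) in it.
- lock_mark (a point): Centre of the locked mark: a flat brass bar with an arrow head, 26 mm long, inlaid in the plate, pointing at the axis, from 82 to 108 mm away from it. Locked when the middle of the lever points along it. Axes as coupling.
- brush: Bench brush 149 mm long, 52 high, on its bristles; origin under the head's middle at the bristle ends, z up, x from handle to head. Head x = -53 to +53: wooden back 26 mm wide (y), z 36 to 52, over stiff bristles 100 x 22 x 36 high; round handle 16 thick at z = 44 back to x = -96. 150 g. Grasp across the back at x = -8, z = 44. Starts mid-drawer, handle to the robot.
- drawer_in (a point): Middle of the teak drawer's open part on its inner floor, 12 mm above the desk; x away from the robot, y left. Open inside x = -111 to +125, y = -155 to +155 mm; side walls to 50, front to 59 mm above the desk; beyond x = 130 the desk turret (75 mm high, meter panel on top to 130 mm) covers it. Chrome bar pull 35 mm out in front. Slides stiffly (8 N).
- offcut_a: Copper offcut, block 20 x 16 x 14 mm high, lying on the apron; origin at its centre.
- offcut_b: Copper offcut, block 22 x 14 x 12 mm high, lying on the apron; origin at its centre.
- offcut_c: Copper offcut, rod end 18 mm across, 14 mm high, standing on the apron; origin at its centre.
- coil: Brass wavemeter coil, upright, 41 mm across, 28 mm high, far corner of the drawer; origin at its underside. Leave alone.
- valve_puller: Black rubber valve puller with two prongs, 95 x 40 x 14 mm, near corner of the drawer; origin at its underside. Leave alone.
- relay_base: Olive green bakelite relay base 46 x 36 x 22 mm, far corner of the drawer; origin at its underside. Leave alone.
- bus_link: Copper bus link, flat bar 80 x 20 x 6 mm, near corner of the drawer; origin at its underside. Leave alone.

How it is judged (in metres and radians):
On the way, in this order (a step that is already met when the one before it is completed fails the run):
1. with the brush, all three offcuts are swept off the base plate and lie on the desk (height (world z) of each of offcut_a, offcut_b, offcut_c below 0.0145 m), for 0.2 s.
2. the brush stands upright on its bristles on the drawer's floor again, released (x of brush in the frame of drawer_in between -0.096 and 0.11 m and y of brush in the frame of drawer_in between -0.14 and 0.14 m and z of brush in the frame of drawer_in below 0.008 m and angle between brush's own z axis and vertical below 0.15 rad and contact force between the fingers and brush below 0.1 N and linear speed of brush below 0.02 m/s), for 0.2 s.
3. the collar is turned to its locked mark, within 0.07 rad (4 degrees) (value of joint collar between 1.18 and 1.32 rad), for 0.2 s.
At the end, for the whole second after the job is handed in: Lever within 0.07 rad (4 degrees) of the locked mark; all three offcuts on the desk, off the plate; brush on its bristles on the drawer floor, tilted under 0.15 rad, the middle of its head 15 mm or more inside the open space; all at rest, robot touching nothing (all of step 1 and all of step 2 and all of step 3 and velocity of joint collar between -0.03 and 0.03 rad/s and contact force between each of the arm, the fingers and anything else below 0.1 N).
It fails at once if an offcut is touched by the gripper or arm (over 0.5 N) instead of the brush (contact force between any of the fingers, the arm and offcut_a above 0.5 N or contact force between any of the fingers, the arm and offcut_b above 0.5 N or contact force between any of the fingers, the arm and offcut_c above 0.5 N).
It fails at once if the collar is turned more than 0.15 rad (8.5 degrees) past the locked mark (value of joint collar above 1.4 rad).
It fails at once if the coil, valve puller, relay base or bus link is moved more than 20 mm (distance of any of coil, valve_puller, relay_base, bus_link from where it was at the start of the episode above 0.02 m).
It fails at once if the drawer is shifted more than 15 mm (distance of drawer_in from where it was at the start of the episode above 0.015 m).
It also fails if it takes over 67 s, if anything falls off the work surface, if the arm or the gripper's body presses on something with over 40 N, if the wrist force passes 120 N, or if a joint passes its speed limit or range.

## Robot

A 6-joint arm with a two-finger parallel gripper is mounted at the origin on the work surface. World frame = base frame: x ahead of the robot, y to its left, z up, the work surface at z = 0. Lengths are in mm, angles in rad, forces in N, time in s.
With the tool pointing down it reaches from about 375 to 975 mm from the base axis. Payload 3.8 kg.
Tool frame: the origin (TCP) lies between the finger pads; the fingertips stand 17 mm ahead of it and the grasp point (between the pads) lies 2 mm behind it; z points along the fingers, y is the line along which they close (so a half turn about z gives the same grasp; the last joint's range is limited). The gripper opens to 88 mm and grips with 3 to 60 N. Pads are 18 mm wide; open, the fingers measure 123 mm over their backs; the gripper's body (75 mm by 187 mm) begins 45 mm behind the grasp point.
Start: joints at [-0.037, 0.264, 1.604, -0, 1.274, -0.037], TCP at [674.995, -0.002, 255.706] pointing down, gripper open.
Joint ranges: [-2.63, 2.63], [-0.94, 2.18], [0.31, 2.57], [-1.31, 4.45], [0, 2.66], [-2.55, 2.55]. Speed limits (rad/s): [2.57, 2.57, 3.14, 3.14, 3.14, 3.14].

## Interface

Orientations are given as a unit quaternion [x, y, z, w].
In Python, from rig import bot, vision, job gives the robot as it stands. The module is installed in compiled form; this text tells all that it offers.
- The arm moves only by the tool move_arm, never from a script. Its argument "rows" is text: rows parted by semicolons, each of 6 numbers parted by spaces: the shift along the tool's x, y, z in m, then the turn, a rotation vector about the tool's x, y, z in rad. A call has 1 to 12 rows; each row shifts and turns the commanded pose from where the row before left it, along the tool's axes as they then stand; what a row does not reach is not made up. A row lasts 1/8 s, in which the tool goes at most 62.5 mm and 10.7 degrees, less where a joint would pass 70% of its speed; a pose out of reach is approached as far as the arm can. A call with a gripper value outside its range is refused whole. "claw" is the closure, from -1 (fully open) to 1 (shut), set as the call begins (left out, the last holds). The fingers move at their own pace and stop on an object; "newtons" is the grip in N (left out, the last holds). Time passes only in rows, so rows that do not move let the fingers close. It gives the time, the measured TCP pose, the force, the opening and the grip force at its end, in the units of the state.
- bot.observe(): the state, without advancing time (a new reading comes with each control period).
- vision.read_camera(name): name is "scene" or "side" or "wrist"; returns (picture, depth): 420x560x3 uint8, blue, green, red; 420x560 float32, mm along the optical axis (not along the pixel's ray), 0 where there is no reading.
- vision.camera_info(name): a dict with "fx", "fy", "cx", "cy" (pixels), "k1" (the pictures are not rectified: a ray, as slopes to the right and down, at radius r is drawn at 1 + k1 r^2 times it, then the intrinsics apply), "xyz" and "orientation" of the camera in the world. Camera axes: x right, y down, z forward; pixel columns grow to the right and rows downward; lengths in mm; the calibration is good to about 2 mm. A picture is of the moment at which its call begins: read the wrist's pose just before it. camera_info takes no time and is no camera call; for the wrist camera it gives the pose at the moment of the call.
- job.hand_in(): hands the job in; it is judged then, once.
The state is a dict: "time": time; "joints": joint angles; "qd": joint speeds; "tau": joint torques, N m; "position": TCP position; "orientation": TCP orientation; "ft_force": force on the tool from outside, world axes, zero at the start; "ft_torque": the same for the moment, N m; "gripper_width": opening from 0.0 (shut) to 1.0 (fully open); "finger_force": force on a finger pad.
Only numpy, scipy, OpenCV 4.12 (cv2) and the standard library are available. Lean on these libraries where they do the work, as an engineer would, in place of code of your own. Each camera call takes 0.05 s, during which the arm holds its last target. There are 200 camera calls.

## Working session

There is one attempt and no reset: what is moved stays moved. The work goes in short steps, Python scripts to look and compute and a tool call to move; the robot and the scene stay as the last step left them, time stands still between calls to the robot, and variables do not carry over. Pictures are saved under pics/ and viewed, at most 10 in all, crops included, and the job is handed in when it is done.

Besides the shell and the picture viewer there is one more tool, called after "Request:" as name(argument=value, ...) on one line, values as JSON. move_arm: Moves the arm, as the interface text tells. Its arguments: {"type":"object","properties":{"rows":{"type":"string"},"claw":{"type":"number"},"newtons":{"type":"number"}},"required":["rows"]}

```bash
mkdir -p pics
cat > h.py <<'E'
import numpy as np, cv2
from scipy.spatial.transform import Rotation as R
from rig import bot, vision, job
def cloud(name):
    ci=vision.camera_info(name); im,d=vision.read_camera(name)
    v,u=np.mgrid[0:420,0:560].astype(float)
    xd=(u-ci['cx'])/ci['fx']; yd=(v-ci['cy'])/ci['fy']
    x,y=xd.copy(),yd.copy()
    for _ in range(10):
        s=1+ci['k1']*(x*x+y*y); x=xd/s; y=yd/s
    P=np.stack([x*d,y*d,d],-1)@R.from_quat(ci['orientation']).as_matrix().T+np.array(ci['xyz'])
    P[d==0]=np.nan
    return im,d,P
E
python3 - <<'E'
from h import *
s=bot.observe();print(s['time'],s['position'],s['orientation'])
for n in ['scene','wrist']:
    im,d,P=cloud(n); np.savez(n+'0.npz',im=im,P=P); cv2.imwrite(f'pics/{n}0.png',im)
    ci=vision.camera_info(n);print(n,ci['xyz'],ci['orientation'])
E
```

```text
0.0 [6.74319974e+02 3.26722226e-02 2.54361931e+02] [ 0.70712294  0.7070897  -0.00076078 -0.00084709]
scene [1047.60620775  271.01658465  812.80563963] [ 0.49529276  0.8069242  -0.27709971 -0.16362813]
wrist [674.44257746  73.74569861 383.04642785] [ 9.89505638e-01 -2.84846396e-04 -1.59280957e-03  1.44485201e-01]
```

View pics/scene0.png

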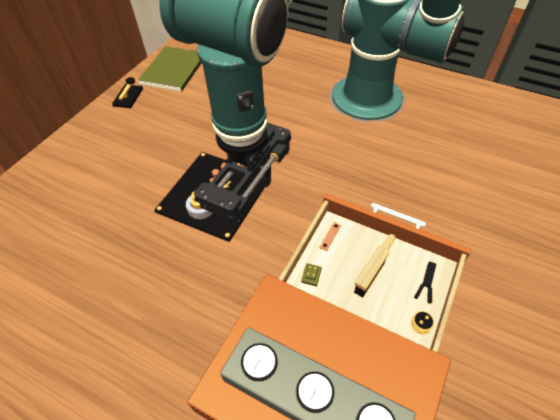

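View pics/wrist0.png

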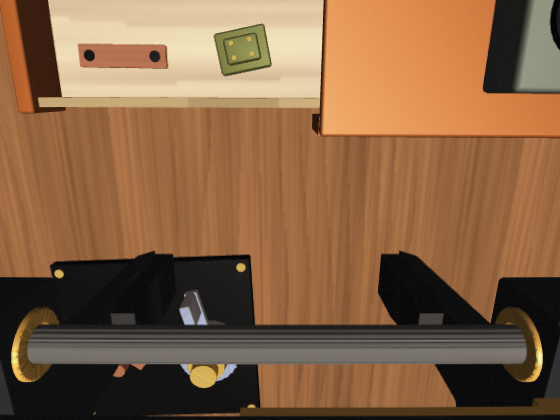

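The wrist view shows the plate at columns 55-255 below row 260, the lever at (190,300), and the drawer top left. The scene view shows the brush at (375,263) and the arm hiding the plate. I'll measure the brush and drawer first.

Run:
```python
from h import *
z=np.load('scene0.npz');P=z['P'];im=z['im']
def p(u,v): print((u,v),np.round(np.nanmedian(P[v-1:v+2,u-1:u+2].reshape(-1,3),0),1))
for q in [(330,236),(312,274),(430,270),(424,322),(330,203),(466,247),(398,214),(375,263),(390,242),(360,240),(410,300),(203,155),(160,209),(230,233),(400,250)]: p(*q)
# brush back points: height 55..75 within drawer
ok=(P[...,2]>58)&(P[...,2]<70)
v,u=np.mgrid[0:420,0:560]; ok&=(u>340)&(u<410)&(v>228)&(v<300)
Q=P[ok][:,:2]; c,sz,a=cv2.minAreaRect(Q.astype(np.float32)); print('brush',len(Q),c,sz,a,np.median(P[ok][:,2]),Q.min(0),Q.max(0))
for h in (50,55,60,63):
  k=ok&(abs(P[...,2]-h)<2.5)
  print(h,k.sum())
# walls
ok=(P[...,2]>45)&(P[...,2]<53)&(u>270)&(v>190)&(v<350)
print('floor',np.nanmedian(P[(u>340)&(u<350)&(v>240)&(v<255)],0))
```

```text
(330, 236) [533.5 109.8  20. ]
(312, 274) [647.7 116.5  32.9]
(430, 270) [524.2 334.7  26.7]
(424, 322) [648.3 354.2  39.7]
(330, 203) [466.3  77.6  46. ]
(466, 247) [456.2 385.8  58.4]
(398, 214) [420.5 228.9  41.1]
(375, 263) [583.4 227.3  65. ]
(390, 242) [518.4 238.1  64.2]
(360, 240) [508.9 173.1  12.1]
(410, 300) [602.1 318.2  14.2]
(203, 155) [ 443.4 -300.5   15. ]
(160, 209) [ 644.2 -290.2   15. ]
(230, 233) [ 626.  -102.2   12.5]
(400, 250) [495.  262.7  13.4]
brush 714 (552.861083984375, 231.25648498535156) (31.080961227416992, 182.4298553466797) 78.93327331542969 65.01773776932333 [466.308841   204.93739805] [643.83976625 264.0168813 ]
50 0
55 0
60 75
63 441
floor [543.46067887 150.43504748  13.31067879]
```

Request:
move_arm(rows="0.057 -0.0285 0 0 0 0;0.057 -0.0285 0 0 0 0;0.057 -0.0285 0 0 0 0;0.057 -0.0285 0 0 0 0;0 0 0 0 0 -0.1745;0 0 0 0 0 -0.1745;0 0 0 0 0 -0.1745;0 0 0 0 0 -0.1745;0 0 0 0 0 -0.1745;0 0 0 0 0 -0.1745;0 0 0 0 0 -0.1745;0 0 0 0 0 -0.1745", claw=-1, newtons=40)

```text
time: 1.6
position: [562.8, 223.5, 255.0]
orientation: [0.084, 0.996, -0.0, -0.001]
ft_force: [-0.5, 0.1, -0.9]
gripper_width: 0.997
finger_force: 0.0
```

Run:
```python
from h import *
s=bot.observe();print(s['time'],s['position'],R.from_quat(s['orientation']).as_matrix().round(3).tolist(),s['joints'])
for n in ['scene','wrist','side']:
    im,d,P=cloud(n); np.savez(n+'1.npz',im=im,P=P); cv2.imwrite(f'pics/{n}1.png',im)
a=cv2.imread('pics/scene1.png');b=cv2.imread('pics/wrist1.png')
c=cv2.imread('pics/side1.png')
crop=cv2.resize(a[130:270,120:307],(747,560))
cv2.imwrite('pics/crop1.png',crop)
cv2.imwrite('pics/wc.png',np.hstack([cv2.resize(b,(400,300)),cv2.resize(c,(400,300))]))
```

```text
1.6 [562.80900083 223.47115725 255.04329786] [[-0.986, 0.168, -0.001], [0.168, 0.986, -0.0], [0.001, -0.001, -1.0]] [ 3.36856563e-01  1.34937070e-01  1.75845292e+00 -2.94571726e-05
  1.24940135e+00 -1.06495118e+00]
```

View pics/crop1.png

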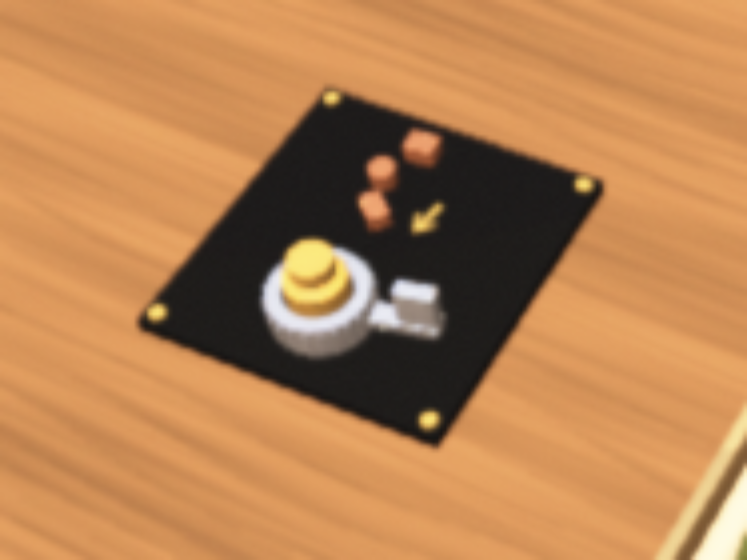

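View pics/wc.png

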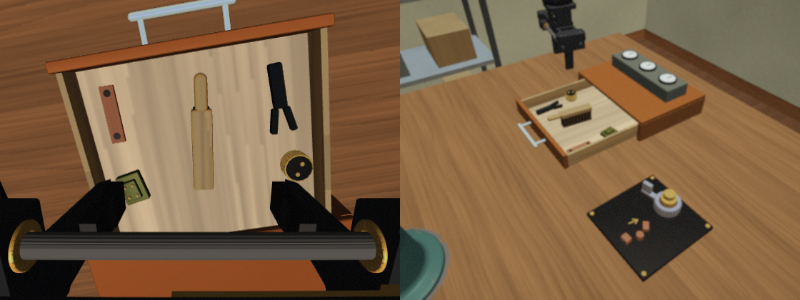

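The crop shows the offcuts at (422,147), (381,170) and (374,210), the arrow at (427,218), the thumb piece at (415,300), and the four corner screws. The wrist view shows the brush nearly upright in the image at about (202,130), with the drawer objects clear of it.

```bash
cat > m.py <<'E'
from h import *
z=np.load('scene1.npz');P=z['P'];im=z['im']
v,u=np.mgrid[0:420,0:560]
def full(a,b): return 120+a/4,130+b/4
pts=[]
for a,b in [(331,97),(584,184),(430,420),(157,313)]:
    x,y=full(a,b); x=int(round(x));y=int(round(y)); q=np.nanmedian(P[y-1:y+2,x-1:x+2].reshape(-1,3),0); pts.append(q); print('screw',q.round(1))
pts=np.array(pts);c=pts.mean(0);ex=(pts[3]-pts[0]+pts[2]-pts[1])[:2];ey=(pts[1]-pts[0]+pts[2]-pts[3])[:2]
print('plate c',c.round(1),np.linalg.norm(ex)/2,np.linalg.norm(ey)/2,np.degrees(np.arctan2(ex[1],ex[0])),np.degrees(np.arctan2(ey[1],ey[0])))
th=np.arctan2(ex[1]-ey[0],ex[0]+ey[1]); ax=np.array([[np.cos(th),np.sin(th)],[-np.sin(th),np.cos(th)]])
print('yaw',np.degrees(th)); loc=lambda q:(ax@(np.array(q)[:2]-c[:2])).round(1)
hsv=cv2.cvtColor(im,cv2.COLOR_BGR2HSV)
m=((P[...,2]>18)&(P[...,2]<32)&(hsv[...,2]>90)&(hsv[...,1]>80)&(u>200)&(u<235)&(v>155)&(v<192)).astype(np.uint8)
n,l,st,ce=cv2.connectedComponentsWithStats(m,connectivity=4)
for i in range(1,n):
    if st[i,4]>4:
        q=P[l==i]; t=q[q[:,2]>np.percentile(q[:,2],60)]; print('off',ce[i],st[i,4],t.mean(0).round(1),loc(t.mean(0)),loc(q.min(0)),loc(q.max(0)))
m=(P[...,2]>60)&(P[...,2]<76)&(u>180)&(u<215)&(v>185)&(v<225); q=P[m];print('stub',m.sum(),((q.min(0)+q.max(0))/2).round(1),loc((q.min(0)+q.max(0))/2),q[:,2].max())
m=(P[...,2]>49)&(P[...,2]<62)&(u>213)&(u<235)&(v>195)&(v<215); q=P[m];print('thumb',m.sum(),q.mean(0).round(1),loc(q.mean(0)),cv2.minAreaRect(q[:,:2].astype(np.float32)))
print('arrow',[loc(np.nanmedian(P[int(b)-1:int(b)+2,int(a)-1:int(a)+2].reshape(-1,3),0)) for a,b in [full(427,218),full(415,232),full(440,206)]])
w=np.load('wrist1.npz');P=w['P'];im=w['im']
m=(P[...,2]>60)&(P[...,2]<68)&(u>240)&(u<320)&(v>90)&(v<280); q=P[m]; print('back',m.sum(),cv2.minAreaRect(q[:,:2].astype(np.float32)),np.median(q[:,2]))
m=(P[...,2]>46)&(P[...,2]<68)&(u>240)&(u<320)&(v>90)&(v<280); q=P[m]; print('all',m.sum(),cv2.minAreaRect(q[:,:2].astype(np.float32)))
e=np.linalg.eigh(np.cov(q[:,:2].T))[1][:,1];print(np.degrees(np.arctan2(e[1],e[0])))
# drawer inner
for a,b in [(75,70),(310,55),(98,228),(318,225)]:
    x,y=int(a*1.4),int(b*1.4);print('dr',a,b,P[y,x].round(1))
E
python3 m.py
```

```text
screw [ 440.  -302.1   14.9]
screw [ 435.6 -112.3   15.7]
screw [ 633.3 -103.    14. ]
screw [ 642.3 -294.2   14.7]
plate c [ 537.8 -202.9   14.8] 200.1749606383152 190.6312520933589 2.4453125670878677 92.01888517933247
yaw 2.2373056961140487
off [224.82142857 165.92857143] 56 [ 457.9 -219.5   28.7] [-80.5 -13.5] [-89.2 -24. ] [-70.5  -3.7]
off [215.02222222 172.        ] 45 [ 487.7 -231.3   28.7] [-51.2 -26.4] [-58.1 -34.8] [-40.8 -17.3]
off [213.06 181.3 ] 50 [ 517.5 -217.4   26.7] [-20.9 -13.7] [-36.  -26.7] [-9.8 -5.3]
stub 117 [ 598.4 -201.9   66.4] [60.6 -1.4] 72.78266516536803
thumb 61 [ 584.2 -140.9   55.9] [48.8 60.1] ((583.0843505859375, -141.75796508789062), (11.444204330444336, 24.288129806518555), 13.052355766296387)
arrow [array([-33.6,  14.3]), array([-20.6,  12.9]), array([-47.3,  18. ])]
back 3929 ((568.989013671875, 227.34458923339844), (26.000368118286133, 146.43679809570312), 82.52548217773438) 63.29939782228479
all 4124 ((568.6498413085938, 227.38525390625), (26.005027770996094, 147.12591552734375), 82.50647735595703)
172.52839840523984
dr 75 70 [467.5  88.2  47.3]
dr 310 55 [497.6 382.4  16.1]
dr 98 228 [549.8 180.7 280.3]
dr 318 225 [561.5 275.5 284.2]
```

Request:
move_arm(rows="-0.0188 0.0053 0 0 0 0;0 0 0 0 0 -0.038;0 0 0.05 0 0 0;0 0 0.05 0 0 0;0 0 0.03 0 0 0;0 0 0 0 0 0;0 0 0 0 0 0")

```text
time: 2.62
position: [583.5, 225.9, 127.0]
orientation: [0.069, 0.998, 0.0, 0.001]
ft_force: [0.6, 0.5, 0.8]
gripper_width: 0.997
finger_force: 0.0
```

Request:
move_arm(rows="-0.001 0 0.03 0 0 0;0 0 0.03 0 0 0;0 0 0.013 0 0 0;0 0 0 0 0 0")

```text
time: 3.12
position: [583.9, 225.5, 53.2]
orientation: [0.069, 0.998, 0.0, 0.0]
ft_force: [-0.0, 0.0, -0.1]
gripper_width: 1.001
finger_force: 0.0
```

Request:
move_arm(rows="0 0 0 0 0 0;0 0 0 0 0 0;0 0 0 0 0 0;0 0 0 0 0 0;0 0 0 0 0 0;0 0 0 0 0 0", claw=1, newtons=45)

```text
time: 3.88
position: [583.5, 225.4, 52.6]
orientation: [0.068, 0.998, -0.0, -0.0]
ft_force: [-0.1, -0.4, 0.0]
gripper_width: 0.346
finger_force: 0.0
```

Request:
move_arm(rows="0 0 0 0 0 0;0 0 0 0 0 0;0 0 0 0 0 0;0 0 0 0 0 0")

```text
time: 4.38
position: [583.6, 225.4, 52.7]
orientation: [0.068, 0.998, -0.0, -0.0]
ft_force: [-0.2, 0.7, 0.1]
gripper_width: 0.284
finger_force: 45.0
```

Request:
move_arm(rows="0 0 -0.02 0 0 0;0 0 -0.05 0 0 0;0 0 -0.055 0 0 0;0.006 -0.051 0 0 0 0;0.006 -0.051 0 0 0 0;0.006 -0.052 0 0 0 0;0.006 -0.052 0 0 0 0;0.006 -0.052 0 0 0 0;0.006 -0.051 0 0 0 -0.175;0 0 0 0 0 0")

```text
time: 5.62
position: [505.2, -78.7, 179.1]
orientation: [-0.017, 1.0, -0.001, 0.001]
ft_force: [-0.6, 1.0, -1.6]
gripper_width: 0.282
finger_force: 45.0
```

Request:
move_arm(rows="0.015 -0.048 0 0 0 0;0.0146 -0.0477 0 0 0 0;0 0 0.04 0 0 0;0 0 0.04 0 0 0;0 0 0 0 0 0;0 0 0 0 0 0")

```text
time: 6.38
position: [481.1, -172.3, 99.3]
orientation: [-0.019, 1.0, -0.0, 0.001]
ft_force: [1.2, -0.4, -0.9]
gripper_width: 0.287
finger_force: 45.0
```

Run:
```python
from h import *
im,d,P=cloud('side');cv2.imwrite('pics/s2.png',cv2.resize(im[200:400,200:460],(780,600)))
print(bot.observe()['position'])
```

```text
[ 481.68464845 -172.57791157   99.8928989 ]
```

View pics/s2.png

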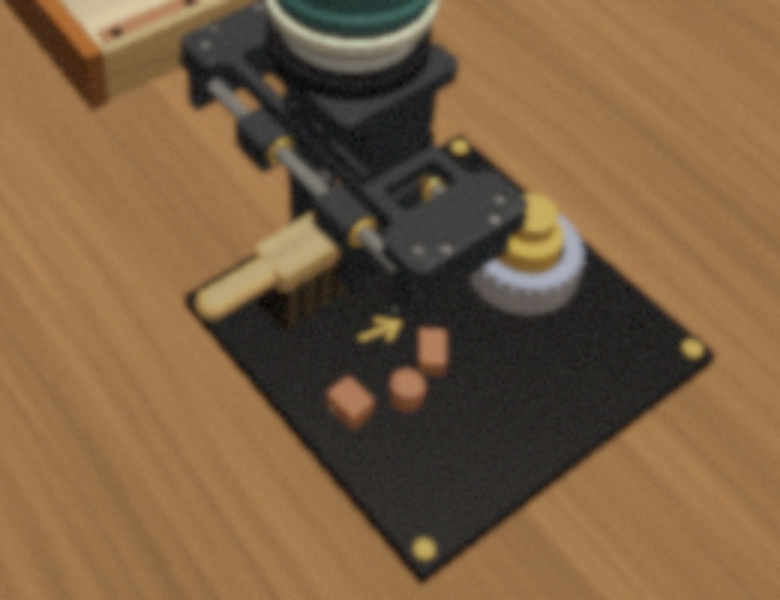

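The brush hangs level above the plate, and the offcuts at (351,402), (408,388) and (433,350) lie on the clear side of it. I'll lower it and sweep.

Request:
move_arm(rows="0.002 0 0.03 0 0 0;0 0 0.013 0 0 0;0 0 0 0 0 0;0 0 0 0 0 0")

```text
time: 6.92
position: [478.9, -172.9, 55.8]
orientation: [-0.019, 1.0, -0.0, 0.001]
ft_force: [0.2, -0.3, -2.1]
gripper_width: 0.287
finger_force: 45.0
```

Request:
move_arm(rows="0 -0.01 0.002 0 0 0;0 -0.012 0 0 0 0;0 -0.012 0 0 0 0;0 -0.012 0 0 0 0;0 -0.012 0 0 0 0;0 -0.012 0 0 0 0;0 -0.012 0 0 0 0;0 -0.012 0 0 0 0")

```text
time: 7.92
position: [481.5, -267.3, 52.7]
orientation: [-0.019, 1.0, 0.0, -0.0]
ft_force: [-0.3, 0.9, 0.0]
gripper_width: 0.284
finger_force: 45.0
```

Request:
move_arm(rows="0 -0.012 0 0 0 0;0 -0.012 0 0 0 0;0 -0.012 0 0 0 0;0 -0.012 0 0 0 0;0 -0.012 0 0 0 0;0 -0.01 0 0 0 0;0 0 0 0 0 0;0 0 -0.05 0 0 0;0 0 -0.05 0 0 0;0 0 0 0 0 0")

```text
time: 9.18
position: [487.1, -338.5, 157.9]
orientation: [-0.019, 1.0, -0.003, 0.004]
ft_force: [1.0, -0.1, -1.6]
gripper_width: 0.286
finger_force: 45.0
```

Run:
```python
from h import *
im,d,P=cloud('side');i2,d2,P2=cloud('scene');np.savez('s3.npz',P=P,im=im)
cv2.imwrite('pics/s3.png',np.hstack([cv2.resize(im[180:420,200:520],(400,300)),cv2.resize(i2[60:270,80:360],(400,300))]))
```

```text
(no output)
```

View pics/s3.png

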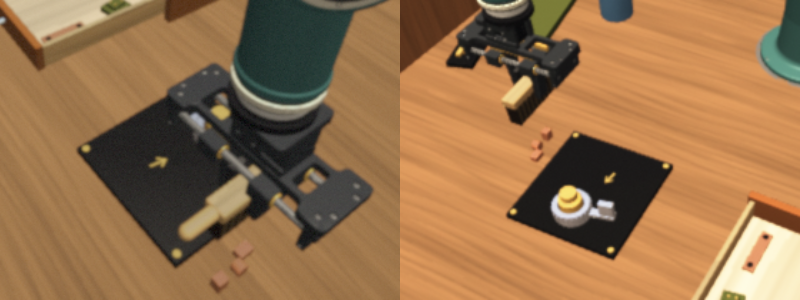

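All three offcuts lie on the desk clear of the plate, around (541,143) in the right-hand view. I'll return the brush now.

Request:
move_arm(rows="0 0 -0.02 0 0 0;-0.0105 0.051 0 0 0 0;-0.0105 0.051 0 0 0 0;-0.0105 0.051 0 0 0 0;-0.0105 0.051 0 0 0 0;-0.0105 0.051 0 0 0 0;-0.0105 0.051 0 0 0 0;-0.0105 0.051 0 0 0 0;-0.0105 0.051 0 0 0 0;-0.0105 0.051 0 0 0 0;-0.0105 0.051 0 0 0 0;0 0 0 0 0 0.173")

```text
time: 10.78
position: [569.3, 180.7, 172.2]
orientation: [0.067, 0.998, 0.0, -0.001]
ft_force: [-0.7, -1.0, -1.3]
gripper_width: 0.29
finger_force: 45.0
```

Request:
move_arm(rows="0 0 0 0 0 0;0 0 0 0 0 0")

```text
time: 11.02
position: [569.1, 176.6, 172.2]
orientation: [0.066, 0.998, -0.0, -0.001]
ft_force: [0.8, 0.5, -1.3]
gripper_width: 0.287
finger_force: 45.0
```

Request:
move_arm(rows="-0.004 0.025 0 0 0 0;-0.004 0.0255 0 0 0 0;0 0 0.04 0 0 0;0 0 0.04 0 0 0;0 0 0.025 0 0 0;0 0 0 0 0 0;0 0 0 0 0 0")

```text
time: 11.9
position: [585.4, 227.2, 68.8]
orientation: [0.067, 0.998, 0.0, 0.001]
ft_force: [0.1, -0.6, -1.7]
gripper_width: 0.284
finger_force: 45.0
```

Request:
move_arm(rows="0.001 -0.001 0.008 0 0 0;0 0 0.005 0 0 0;0 0 0.0025 0 0 0;0 0 0 0 0 0;0 0 0 0 0 0")

```text
time: 12.52
position: [583.2, 225.3, 52.6]
orientation: [0.067, 0.998, 0.0, 0.0]
ft_force: [-1.6, -0.1, 1.7]
gripper_width: 0.284
finger_force: 45.0
```

Request:
move_arm(rows="0 0 0 0 0 0;0 0 0 0 0 0;0 0 0 0 0 0;0 0 0 0 0 0;0 0 0 0 0 0;0 0 0 0 0 0", claw=-1)

```text
time: 13.28
position: [583.2, 225.3, 52.2]
orientation: [0.067, 0.998, 0.0, -0.0]
ft_force: [-0.4, -0.2, -0.7]
gripper_width: 0.941
finger_force: 0.0
```

Request:
move_arm(rows="0 0 -0.02 0 0 0;0 0 -0.04 0 0 0;0 0 -0.05 0 0 0;0 0 -0.05 0 0 0;0 0 -0.04 0 0 0;0 0 0 0 0 0")

```text
time: 14.02
position: [585.8, 226.2, 259.0]
orientation: [0.067, 0.998, 0.002, 0.005]
ft_force: [0.4, 0.4, 0.4]
gripper_width: 0.999
finger_force: 0.0
```

Run:
```python
from h import *
im,d,P=cloud('wrist');i2,d2,P2=cloud('side')
np.savez('w4.npz',im=im,P=P)
v,u=np.mgrid[0:420,0:560]
m=(P[...,2]>60)&(P[...,2]<68)&(u>200)&(u<340)&(v<300); q=P[m]; print(cv2.minAreaRect(q[:,:2].astype(np.float32)),np.median(q[:,2]))
cv2.imwrite('pics/s4.png',np.hstack([cv2.resize(im,(400,300)),cv2.resize(i2[60:300,100:420],(400,300))]))
print(bot.observe()['position'],bot.observe()['time'])
```

```text
((582.6534423828125, 236.62828063964844), (111.3649673461914, 254.5081329345703), 89.36013793945312) 63.3165433659895
[583.24798302 225.25214101 253.2346266 ] 14.125
```

View pics/s4.png

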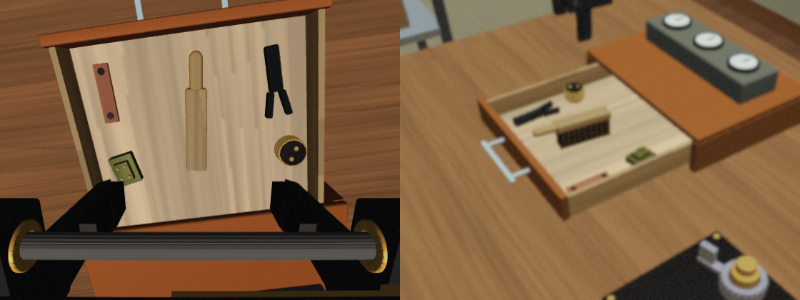

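The brush stands upright in the drawer where it started, with the neighbouring objects unmoved. Next I'll go to the collar and look with the wrist camera.

Request:
move_arm(rows="-0.008 -0.049 0 0 0 0;-0.008 -0.049 0 0 0 0;-0.008 -0.049 0 0 0 0;-0.008 -0.049 0 0 0 0;-0.008 -0.049 0 0 0 0;-0.008 -0.049 0 0 0 0;-0.008 -0.049 0 0 0 0;-0.008 -0.049 0 0 0 0;-0.008 -0.049 0 0 0 0;-0.008 -0.049 0 0 0 0")

```text
time: 15.38
position: [595.2, -272.0, 249.4]
orientation: [0.067, 0.998, 0.001, -0.002]
ft_force: [-0.1, 0.5, 0.2]
gripper_width: 1.001
finger_force: 0.0
```

Request:
move_arm(rows="0 0 0 0 0 0.171;0 0 0 0 0 0.171;0 0 0 0 0 0.171;0 0 0 0 0 0.171;0 0 0 0 0 0.171;0 0 0 0 0 0.171;0 0 0 0 0 0.171;0 0 0 0 0 0;0 0 0 0 0 0")

```text
time: 16.5
position: [596.0, -270.8, 250.7]
orientation: [0.617, 0.787, -0.0, -0.001]
ft_force: [-0.2, 0.0, 0.1]
gripper_width: 0.999
finger_force: 0.0
```

Run:
```python
from h import *
s=bot.observe();print(s['time'],s['position'],s['orientation'],s['joints'])
im,d,P=cloud('wrist');np.savez('w5.npz',im=im,P=P)
cv2.imwrite('pics/s5.png',im)
```

```text
16.5 [ 595.9675868  -270.7667741   250.71267759] [ 6.16671740e-01  7.87219463e-01 -2.59001571e-04 -1.18946417e-03] [-4.64480848e-01  2.30256965e-01  1.65470711e+00 -3.67622205e-05
  1.25906300e+00 -7.06249089e-01]
```

View pics/s5.png

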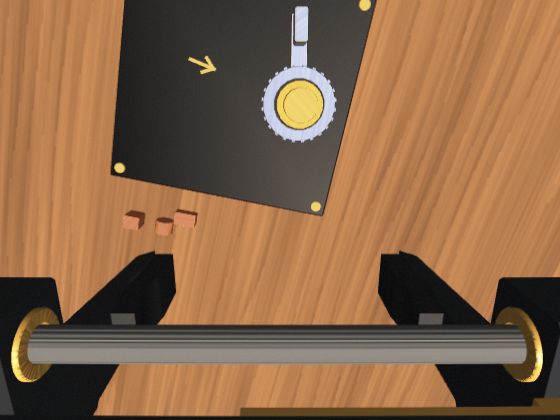

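The image shows the collar at (300,103), the thumb piece at (301,24), and the arrow at (203,66). All the offcuts are off the plate.

Run:
```python
from h import *
w=np.load('w5.npz');P=w['P'];im=w['im'];Z=P[...,2]
v,u=np.mgrid[0:420,0:560]
box=(u>250)&(u<350)&(v<150)
def rect(m,n):
    q=P[m][:,:2].astype(np.float32); r=cv2.minAreaRect(q); print(n,m.sum(),np.round(r[0],1),np.round(r[1],1),round(r[2],1),'z',np.median(P[m][:,2]).round(1)); return q
rect(box&(Z>62)&(v>60),'stub')
q=rect(box&(Z>35)&(Z<45)&(v>60),'ring'); print(cv2.minEnclosingCircle(q))
rect(box&(Z>51)&(Z<60)&(v<50),'thumb')
rect(box&(Z>16)&(Z<50)&(v<64),'lever+')
print('plate z',np.nanmedian(Z[100:120,180:220]),'desk',np.nanmedian(Z[250:280,250:300]))
hsv=cv2.cvtColor(im,cv2.COLOR_BGR2HSV)
m=(hsv[...,0]>15)&(hsv[...,0]<35)&(hsv[...,1]>90)&(hsv[...,2]>110)&(u>180)&(u<225)&(v>50)&(v<85)
q=P[m][:,:2];e=np.linalg.eigh(np.cov(q.T))[1][:,1];print('arrow',m.sum(),q.mean(0),np.degrees(np.arctan2(e[1],e[0])),q.min(0),q.max(0))
```

```text
stub 948 [ 598.1 -202.5] [26.7 26.6] 13.9 z 67.6
ring 2375 [ 597.8 -202.7] [65.8 65.7] 74.0 z 39.4
((597.9266967773438, -202.6643829345703), 33.30765914916992)
thumb 508 [ 583.3 -142.2] [11.2 26.2] 13.3 z 55.2
lever+ 428 [ 584.7 -149.1] [13.4 40.4] 14.4 z 27.6
plate z 11.712150746060615 desk -0.39344137052410133
arrow 209 [nan nan] nan [nan nan] [nan nan]
```

Run:
```python
from h import *
w=np.load('w5.npz');P=w['P'];im=w['im']
v,u=np.mgrid[0:420,0:560]
hsv=cv2.cvtColor(im,cv2.COLOR_BGR2HSV)
m=(hsv[...,0]>15)&(hsv[...,0]<35)&(hsv[...,1]>90)&(hsv[...,2]>110)&(u>180)&(u<225)&(v>50)&(v<85)&np.isfinite(P[...,0])
q=P[m][:,:2]-[598.0,-202.5];mu=q.mean(0);e=np.linalg.eigh(np.cov(q.T))[1][:,1]
print(m.sum(),mu,np.hypot(*mu),np.degrees(np.arctan2(mu[1],mu[0])),np.degrees(np.arctan2(e[1],e[0])))
r=np.hypot(*q.T);print(r.min(),r.max())
# plate yaw: axis - plate screws
for a,b in [(120,168),(316,206),(365,5)]: print(np.nanmedian(P[b-2:b+3,a-2:a+3].reshape(-1,3),0).round(1))
```

```text
208 [-92.05577796  13.2826262 ] 93.0091093053983 171.7895212910648 172.66094782748814
82.01628382541654 108.51449379433954
[ 442.8 -304.1   13.3]
[ 642.2 -295.3   12.9]
[ 635.  -106.4   12.9]
```

Request:
move_arm(rows="0.043 0.006 0 0 0 0;0.043 0.006 0 0 0 0;0.042 0.0063 0 0 0 0;0 0 0.05 0 0 0;0 0 0.05 0 0 0;0 0 0.03 0 0 0;0 0 0 0 0 0;0 0 0 0 0 0")

```text
time: 17.55
position: [585.0, -142.7, 123.5]
orientation: [0.618, 0.787, 0.0, 0.001]
ft_force: [0.4, -0.3, 0.1]
gripper_width: 1.004
finger_force: 0.0
```

Request:
move_arm(rows="0.001 -0.0015 0.04 0 0 0;0 0 0.027 0 0 0;0 0 0.012 0 0 0;0 0 0 0 0 0")

```text
time: 18.05
position: [583.0, -142.0, 44.0]
orientation: [0.618, 0.786, 0.0, 0.0]
ft_force: [0.7, -0.4, 0.1]
gripper_width: 1.002
finger_force: 0.0
```

Request:
move_arm(rows="0 0 0 0 0 0;0 0 0 0 0 0;0 0 0 0 0 0;0 0 0 0 0 0;0 0 0 0 0 0;0 0 0 0 0 0;0 0 0 0 0 0;0 0 0 0 0 0;0 0 0 0 0 0;0 0 0 0 0 0", claw=1, newtons=15)

```text
time: 19.3
position: [582.9, -141.6, 43.2]
orientation: [0.618, 0.786, 0.0, 0.0]
ft_force: [4.0, 1.9, -2.5]
gripper_width: 0.154
finger_force: 15.0
```

Request:
move_arm(rows="-0.0003 -0.0062 0 0 0 -0.1;-0.0003 -0.0062 0 0 0 -0.1;-0.0003 -0.0062 0 0 0 -0.1;-0.0003 -0.0062 0 0 0 -0.1;-0.0003 -0.0062 0 0 0 -0.1;0 0 0 0 0 0")

```text
time: 20.05
position: [555.6, -156.5, 43.2]
orientation: [0.404, 0.915, -0.0, 0.001]
ft_force: [3.7, -0.4, -3.3]
gripper_width: 0.151
finger_force: 15.0
```

Request:
move_arm(rows="-0.0003 -0.0062 0 0 0 -0.1;-0.0003 -0.0062 0 0 0 -0.1;-0.0003 -0.0062 0 0 0 -0.1;-0.0003 -0.0062 0 0 0 -0.1;-0.0003 -0.0062 0 0 0 -0.1;-0.0003 -0.0062 0 0 0 -0.1;0 0 0 0 0 0;0 0 0 0 0 0")

```text
time: 21.05
position: [537.5, -188.0, 43.3]
orientation: [0.117, 0.993, -0.0, 0.001]
ft_force: [5.9, -0.4, -5.0]
gripper_width: 0.151
finger_force: 15.0
```

Request:
move_arm(rows="-0.0002 -0.0034 0 0 0 -0.055;0 -0.0023 0 0 0 -0.037;0 0 0 0 0 0;0 0 0 0 0 0")

```text
time: 21.55
position: [536.5, -193.0, 43.3]
orientation: [0.071, 0.997, 0.0, 0.001]
ft_force: [4.8, 1.1, -3.8]
gripper_width: 0.147
finger_force: 15.0
```

Request:
move_arm(rows="0 0 0 0 0 0;0 0 0 0 0 0;0 0 0 0 0 0;0 0 0 0 0 0;0 0 0 0 0 0;0 0 0 0 0 0;0 0 0 0 0 0;0 0 0 0 0 0", claw=-1)

```text
time: 22.55
position: [535.6, -193.4, 43.2]
orientation: [0.07, 0.998, -0.0, 0.0]
ft_force: [-1.1, -0.4, 0.0]
gripper_width: 0.997
finger_force: 0.0
```

Request:
move_arm(rows="0 0 -0.02 0 0 0;0 0 -0.04 0 0 0;0 0 -0.05 0 0 0;0 0 -0.05 0 0 0;-0.03 0 -0.05 0 0 0;-0.06 0 0 0 0 0;-0.06 0 0 0 0 0;0 0 0 0 0 0;0 0 0 0 0 0")

```text
time: 23.68
position: [683.7, -214.1, 253.5]
orientation: [0.07, 0.998, 0.0, -0.0]
ft_force: [-1.3, 0.4, 0.8]
gripper_width: 1.0
finger_force: 0.0
```

Run:
```python
from h import *
s=bot.observe();print(s['time'],s['position'])
im,d,P=cloud('wrist');np.savez('w6.npz',im=im,P=P);Z=P[...,2]
A=np.array([598.0,-202.5])
m=(Z>50)&(Z<60)&(np.hypot(P[...,0]-A[0],P[...,1]-A[1])<85)&(np.hypot(P[...,0]-A[0],P[...,1]-A[1])>42)
q=P[m][:,:2].astype(np.float32);r=cv2.minAreaRect(q);c=np.array(r[0])-A;print(m.sum(),r,np.hypot(*c),np.degrees(np.arctan2(c[1],c[0])))
cv2.imwrite('pics/s6.png',im)
i2,_,P2=cloud('scene')
cv2.imwrite('pics/s6.png',np.hstack([cv2.resize(im,(400,300)),cv2.resize(i2,(400,300))]))
```

```text
23.675 [ 683.67607843 -214.11307226  253.51259191]
206 ((544.3864135742188, -193.9291534423828), (10.251402854919434, 10.692909240722656), 81.52140808105469) 54.294346484223695 170.917358293681
```

View pics/s6.png

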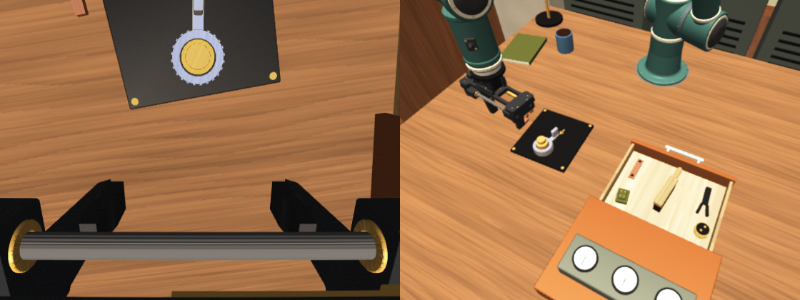

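The lever measures about 171° against a mark at about 171.8°, well within the 4° allowed. The brush is standing, the offcuts are on the desk, and the robot is clear of everything.

```bash
python3 -c "
from rig import job; print(job.hand_in())"
```

```text
the job is handed in; nothing more can be done
None
```

I swept all three offcuts onto the desk, stood the brush back in the drawer and turned the collar to within about 1° of the locked mark by my last camera measurement; the job was handed in at about 24 s, and the hand-in returned no verdict.

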